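# Gauge two drilled blocks and sort them

## Task

One of the two drilled wooden blocks has a bore deep enough for its dowel, the other is blocked part-way down. Take the yellow-handled plug gauge from its blue rest and try it gently in the bores, never forcing it, until it has gone fully home, down to its collar, in the good block. Set (do not drop) the good block flat in the green tray and the other flat in the red tray, stand the gauge back in its rest, and leave the mug, tin and screwdriver alone.

Things in the scene. Friction and masses are not known exactly. Their poses are not given: they have to be found in the camera images.
- block_1_center (a point): Centre of a loose light-wood block (half-way up, on the vertical axis of its bore). Block: 80 mm long (its x), 50 mm wide (its y), 45 mm high, about 0.17 kg, lying flat on the bench; the mouth of a 22 mm bore is in the middle of its top. The two blocks look and weigh alike, and which of them is the good one changes from run to run.
- block_2_center (a point): Centre of a loose light-wood block (half-way up, on the vertical axis of its bore). Block: 80 mm long (its x), 50 mm wide (its y), 45 mm high, about 0.17 kg, lying flat on the bench; the mouth of a 22 mm bore is in the middle of its top. The two blocks look and weigh alike, and which of them is the good one changes from run to run.
- block_1: The block of point block_1_center; origin at the centre of its underside, z up. The bore is 40 mm deep with a loose wooden end plug (19 mm across) lying on its floor: a thin one (plug_thin, 5 mm) in the good block, so 35 mm is free; a thick one (plug_thick, 22 mm) in the faulty one, so 18 mm is free. Seen from above they look alike.
- block_2: The block of point block_2_center; origin at the centre of its underside, z up. The bore is 40 mm deep with a loose wooden end plug (19 mm across) lying on its floor: a thin one (plug_thin, 5 mm) in the good block, so 35 mm is free; a thick one (plug_thick, 22 mm) in the faulty one, so 18 mm is free. Seen from above they look alike.
- gauge_handle (a point): Plug gauge, loose, 0.18 kg, standing nose-down in the blue rest. From the nose up: steel nose tapering from 14 to 20 mm diameter over the lowest 6 mm, 20 mm steel pin up to 32 mm, collar 36 mm in diameter from 32 to 38 mm, round yellow handle 26 mm in diameter from 38 to 102 mm. This point is on its axis in the handle, 70 mm above the nose tip.
- gauge_tip (a point): The middle of the gauge's nose tip, 70 mm below point gauge_handle. In the good bore it goes 32 mm down until the collar lies on the block (tip 13 mm above the bench); in the other it lands on the thick plug 18 mm down, with the collar 14 mm above the block.
- gauge: The gauge; origin at its nose tip, z along its axis towards the handle. Pressing it onto a block or the plug in it with more than 35 N is forcing it.
- rest_mouth (a point): Centre of the mouth of the blue rest's hole, 46 mm above the bench. The rest is a fixed block 70 x 70 x 46 mm with a blind hole 24 mm in diameter, 43 mm deep; the gauge stands in it with its collar on the top face, nose tip 32 mm below this point.
- tray_green: Shallow green tray fixed to the bench, 138 x 138 mm outside, 130 x 130 mm inside, floor 4 mm thick, walls 16 mm high in all. Origin: centre of its underside, on the bench; x and y along its sides. The trays may change sides from run to run.
- tray_red: Shallow red tray fixed to the bench, 138 x 138 mm outside, 130 x 130 mm inside, floor 4 mm thick, walls 16 mm high in all. Origin: centre of its underside, on the bench; x and y along its sides. The trays may change sides from run to run.
- mug: White mug, 80 mm across, 90 mm high, handle on its +y side; origin under its centre. Bystander.
- tin: Tin can with a red label, 74 mm across, 100 mm high; origin under its centre. Bystander.
- driver: Screwdriver with a red handle lying on the bench, its length along its x; origin under its middle. Bystander.

How it is judged:
By the outcome, as a careful person would: the job done as asked, in the order asked, and still so for the second after the job is handed in, with the robot touching nothing.
It also fails if it takes over 72 s, if anything falls off the work surface, if the arm or the gripper's body presses on something with over 40 N, if the wrist force passes 120 N, or if a joint passes its speed limit or range.

## Robot

A 6-joint arm with a two-finger parallel gripper is mounted at the origin on the work surface. World frame = base frame: x ahead of the robot, y to its left, z up, the work surface at z = 0. Lengths are in mm, angles in degrees, forces in N, time in s.
With the tool pointing down it reaches from about 350 to 850 mm from the base axis. Payload 8.1 kg.
Tool frame: the origin (TCP) lies at the centre of the arm's flange, where the gripper is bolted on; the fingertips stand 173 mm ahead of it and the grasp point (between the pads) lies 155 mm ahead of it; z points along the fingers, y is the line along which they close (so a half turn about z gives the same grasp; the last joint's range is limited). The gripper opens to 85 mm and grips with 20 to 120 N. Pads are 22 mm wide; open, the fingers measure 114 mm over their backs; the gripper's body (76 mm by 85 mm) begins 54 mm behind the grasp point. The pads swing forward as they close: fully open they stand 13 mm farther back than shut.
Start: joints at [69.19, 7.471, 85.268, -0, 87.261, -4.893], TCP at [164.523, 577.009, 404.692] pointing down, gripper open.
Joint ranges: [-169.43, 169.43], [-51.17, 129.36], [1.28, 143.12], [-76.62, 256.62], [0, 156.53], [-152.29, 152.29]. Speed limits (degrees/s): [136.94, 136.94, 159.86, 180, 180, 180].

## Interface

Orientations are given as [roll, pitch, yaw] about the fixed x, y, z axes, in that order (R = Rz(yaw) Ry(pitch) Rx(roll)).
In Python, from bench import * gives the robot as it stands.
- The arm moves only by the shell command python3 -m jog 'ROWS' [FORCE]. ROWS is text: rows parted by semicolons, each of 7 numbers parted by spaces: the shift along the tool's x, y, z scaled (see below), then the turn, a rotation vector about the tool's x, y, z scaled (see below), then the closure, from -1 (fully open) to 1 (shut). In form: tx ty tz wx wy wz hand; .... A call has 1 to 5 rows; each row shifts and turns the commanded pose from where the row before left it, along the tool's axes as they then stand; what a row does not reach is not made up. The controller multiplies each number of a shift by 0.1 m and each number of a turn by 60 degrees. A row lasts 1/8 s, in which the tool goes at most 62.5 mm and 10.7 degrees, less where a joint would pass 70% of its speed; a pose out of reach is approached as far as the arm can. A call with a number of a shift or a turn outside -1 to 1 is refused whole. A call with a gripper value outside its range is refused whole. The fingers move at their own pace and stop on an object; FORCE is the grip in N (left out, the last holds). Time passes only in rows, so rows that do not move let the fingers close. It gives the time, the measured TCP pose, the force, the opening and the grip force at its end, in the units of the state.
- sense(): the state, without advancing time (a new reading comes with each control period).
- snapshot(name): name is "side" or "top"; returns a dict with "img" (480x640x3 uint8, red, green, blue), "fx", "fy", "cx", "cy" (pixels), "extrinsics" (4x4, takes a point from camera to world coordinates). Camera axes: x right, y down, z forward; pixel columns grow to the right and rows downward; lengths in mm; the calibration is good to about 2 mm. A picture is of the moment at which its call begins. There is no depth.
- hand_in(): hands the job in; it is judged then, once.
The state is a dict: "time": time; "joint_pos": joint angles; "qd": joint speeds; "joint_efforts": joint torques, N m; "tool_pos": TCP position; "tcp_rot": TCP orientation; "ft_force": force on the tool from outside, world axes, zero at the start; "wrist_torque": the same for the moment, N m; "finger_gap": finger opening in mm; "grip_force": force on a finger pad.
Only numpy, scipy, OpenCV 4.12 (cv2) and the standard library are available. Lean on these libraries where they do the work, as an engineer would, in place of code of your own. Each camera call takes 0.05 s, during which the arm holds its last target. There are 200 camera calls.

## Working session

There is one attempt and no reset: what is moved stays moved. The work goes in short steps, Python scripts to look and compute and a shell command to move; the robot and the scene stay as the last step left them, time stands still between calls to the robot, and variables do not carry over. Pictures are saved under pics/ and viewed, at most 10 in all, crops included, and the job is handed in when it is done.

```bash
ls; mkdir -p pics; python3 - <<'E'
from bench import *
import cv2,json
print(sense())
for n in("side","top"):
    s=snapshot(n); cv2.imwrite(f"pics/{n}0.png",s["img"][:,:,::-1]); print(n,s["fx"],s["fy"],s["cx"],s["cy"],s["extrinsics"])
E
```

```text
pics
{'time': 0.0, 'joint_pos': array([ 6.91911485e+01,  7.51538986e+00,  8.53309282e+01,  1.50750909e-03,
        8.72621436e+01, -4.89117245e+00]), 'qd': array([ 0.03105093, -0.05661849, -0.03879164,  0.0030876 , -0.09273345,
       -0.03909483]), 'joint_efforts': array([-1.29696375e-03, -5.69416595e+01, -5.00535321e+01, -4.12122436e-04,
        1.47263700e-02,  1.63088419e-05]), 'tool_pos': array([164.42316199, 576.78312991, 403.62539255]), 'tcp_rot': array([-1.79892062e+02, -1.07479726e-02,  1.64082237e+02]), 'ft_force': array([-0.12478457, -0.46331311,  0.61703215]), 'wrist_torque': array([-0.04612957,  0.03460518,  0.00850152]), 'grip_force': 0.0, 'finger_gap': 85.29364565202565}
side 460.82964825135633 460.82964825135633 319.03438500808574 238.433167110623 [[ 9.98480035e-01 -2.87909908e-02  4.69967845e-02  5.12436546e+02]
 [-5.50763339e-02 -5.52996962e-01  8.31360907e-01 -7.09386669e+02]
 [ 2.05337479e-03 -8.32685678e-01 -5.53742128e-01  5.41418893e+02]
 [ 0.00000000e+00  0.00000000e+00  0.00000000e+00  1.00000000e+00]]
top 514.3500656467347 514.3500656467347 313.7834090581437 238.39468026429037 [[-6.90650641e-03 -9.96830517e-01  7.92541472e-02  4.71959928e+02]
 [-9.99973102e-01  7.08042946e-03  1.91368558e-03 -1.81424926e+01]
 [-2.46877359e-03 -7.92387986e-02 -9.96852606e-01  9.90452581e+02]
 [ 0.00000000e+00  0.00000000e+00  0.00000000e+00  1.00000000e+00]]
```

View pics/top0.png

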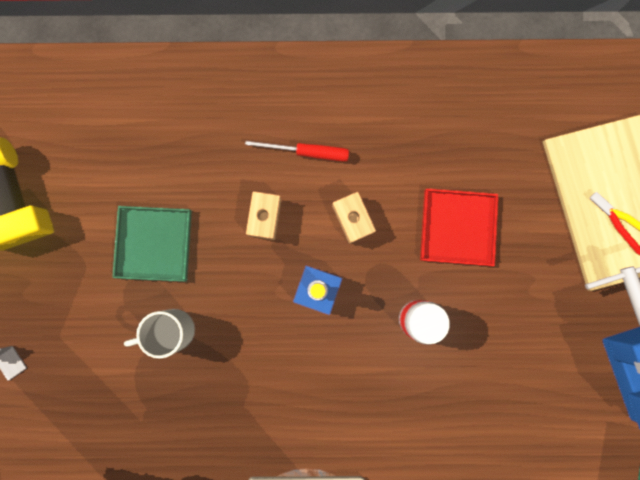

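View pics/side0.png

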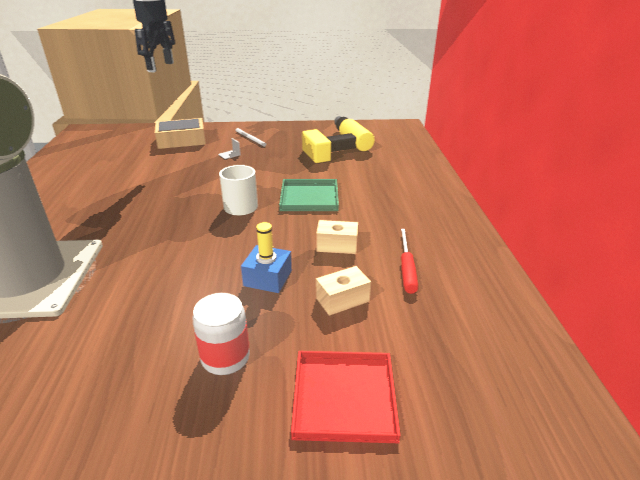

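The top view shows blocks at about (263,215) and (354,217), the gauge and rest at (318,291), the green tray at (152,244) and the red tray at (460,228). The mug is at (163,333), the tin at (425,322) and the screwdriver at (298,150). The side view agrees with this.

```bash
cat > h.py <<'E'
from bench import *
import cv2, numpy as np
def ray(s,px):
    E=s["extrinsics"]; d=E[:3,:3]@np.array([(px[0]-s["cx"])/s["fx"],(px[1]-s["cy"])/s["fy"],1]); return E[:3,3],d
def onz(s,px,z):
    o,d=ray(s,px); return o+d*(z-o[2])/d[2]
def tri(a,pa,b,pb):
    (o1,d1),(o2,d2)=ray(a,pa),ray(b,pb)
    t=np.linalg.lstsq(np.c_[d1,-d2],o2-o1,rcond=None)[0]
    p,q=o1+d1*t[0],o2+d2*t[1]; return (p+q)/2,np.linalg.norm(p-q)
def blobs(s,lo,hi,amin=40,roi=None):
    m=cv2.inRange(cv2.cvtColor(s["img"],cv2.COLOR_RGB2HSV),np.array(lo),np.array(hi))
    if roi is not None:
        k=np.zeros_like(m);x0,y0,x1,y1=roi;k[y0:y1,x0:x1]=1;m=m*k
    c=cv2.findContours(m,cv2.RETR_EXTERNAL,cv2.CHAIN_APPROX_NONE)[0]
    return sorted([i for i in c if cv2.contourArea(i)>amin],key=cv2.contourArea,reverse=True)
def rectz(s,c,z):
    P=np.array([onz(s,p[0],z)[:2] for p in c],np.float32); r=cv2.minAreaRect(P); 
    (cx,cy),(w,h),a=r
    if w<h:w,h,a=h,w,a+90
    return np.round([cx,cy,w,h,(a+90)%180-90],1)
def cen(c): m=cv2.moments(c); return m["m10"]/m["m00"],m["m01"]/m["m00"]
E
python3 - <<'E'
from h import *
t=snapshot("top");s=snapshot("side")
hv=cv2.cvtColor(t["img"],cv2.COLOR_RGB2HSV)
for n,p in dict(wood=(255,225),bore=(263,215),bench=(220,180),blue=(305,300),yel=(318,291),green=(150,240),wb=(365,230)).items(): print(n,hv[p[1],p[0]])
hs=cv2.cvtColor(s["img"],cv2.COLOR_RGB2HSV)
for n,p in dict(wtop=(325,228),bore=(338,228),wside=(340,245),bore2=(343,280),ytop=(264,226),col=(266,258)).items(): print(n,hs[p[1],p[0]])
for c in blobs(t,(12,40,150),(28,170,255),200,(220,170,400,260)): print("block",rectz(t,c,45),cen(c))
for c in blobs(t,(100,120,60),(125,255,255),200,(270,250,360,330)): print("rest",rectz(t,c,46))
for c in blobs(t,(22,150,120),(35,255,255),40,(270,250,360,330)): print("hand",rectz(t,c,102-32+46),cen(c))
for c in blobs(t,(50,80,30),(90,255,255),500,(90,180,220,300)): print("green",rectz(t,c,16))
for c in blobs(t,(0,180,100),(8,255,255),500,(400,180,520,275))+blobs(t,(172,180,100),(180,255,255),500,(400,180,520,275)): print("red",rectz(t,c,16))
E
```

```text
wood [ 23  98 254]
bore [ 15 125 171]
bench [ 11 158 155]
blue [108 157 205]
yel [ 30 208 255]
green [ 71 103 148]
wb [ 23  99 253]
wtop [ 29  28 255]
bore [ 17  98 234]
wside [ 19  97 244]
bore2 [ 16 106 221]
ytop [ 30  87 255]
col [ 22 153 210]
block [587.4 -89.6  84.3  59.2  23.6] (352.9787878787879, 216.63219696969696)
block [592.2  78.4  85.   55.1  -9.2] (262.4143436722942, 214.54168302578196)
rest [453.1 -22.1  68.5  68.2 -19.8]
hand [453.  -22.1  22.   21.9  89.6] (317.6011904761905, 290.5)
green [542.1 292.  137.  135.5  86.6]
red [ 570.  -293.1  144.3  141.1   85.1]
```

```bash
python3 - <<'E'
from h import *
t=snapshot("top");s=snapshot("side")
big=[]
for sn,cam,rois in (("top",t,[(235,180,295,250),(325,180,385,250)]),("side",s,[(305,210,370,262),(305,260,380,320)])):
  for r in rois:
    x0,y0,x1,y1=r
    im=cv2.resize(cam["img"][y0:y1,x0:x1],None,fx=6,fy=6,interpolation=cv2.INTER_NEAREST)
    big.append(cv2.resize(im,(390,420 if sn=="top" else 300))[:290])
    hv=cv2.cvtColor(cam["img"],cv2.COLOR_RGB2HSV)
    if sn=="top":
      for c in blobs(cam,(12,40,235),(28,170,255),200,r): print("topface",rectz(cam,c,45),cen(c))
      g=cv2.cvtColor(cam["img"],cv2.COLOR_RGB2GRAY)
      hull=cv2.convexHull(blobs(cam,(12,40,150),(28,170,255),200,r)[0])
      print(g[y0+20:y1-20,x0+15:x1-15][::2,::2])
cv2.imwrite("pics/crop.png",np.vstack([np.hstack([b[:290] for b in big[:2]]),np.hstack([b[:290] for b in big[2:]])])[:,:,::-1])
E
```

```text
topface [592.2  78.7  79.4  49.5  -9.2] (262.212092878292, 214.47280660744894)
[[120 224 234 238 235 228 224 221 226 229 230 226 220 222 204]
 [140 230 234 238 234 229 225 220 226 229 230 225 219 223 186]
 [159 229 234 238 233 229 223 220 227 229 230 224 220 223 176]
 [189 230 235 237 231 228 221 221 227 228 230 222 217 222 157]
 [209 232 235 237 228 214 195 206 224 229 229 221 219 220 135]
 [215 231 237 233 186 134 109 115 172 224 228 221 220 216 124]
 [222 231 237 217 129  98 106 120 120 203 226 219 219 204 113]
 [228 232 237 200 100 107 134 133 137 182 225 218 221 187 102]
 [228 232 237 202 103 117 133 135 137 195 224 217 222 174  93]
 [228 233 237 224 136 118 132 138 158 216 228 219 220 161  90]
 [229 234 237 229 215 168 159 177 214 229 226 217 218 138  87]
 [230 235 236 228 230 221 219 224 228 229 225 217 218 125  78]
 [230 235 235 228 229 221 221 224 228 229 222 216 208 117  77]
 [231 237 234 228 228 220 223 226 229 229 220 217 192 109  78]
 [232 236 232 228 228 220 223 226 228 228 220 220 183  97  75]]
topface [587.  -90.1  79.9  50.6  23.5] (353.4382940108893, 216.60889292196
[... 250 characters left out ...]
6  72]
 [237 236 230 228 223 220 226 228 230 226 218 219 214 106  69]
 [234 238 234 228 226 212 201 199 217 226 221 217 221 167  73]
 [232 237 236 230 220 158 126 110 126 207 224 218 219 195  95]
 [231 234 238 231 181 141 156 135 117 143 220 223 217 218 140]
 [229 232 237 232 161 137 139 137 141 142 218 228 221 218 193]
 [216 231 235 235 178 133 137 135 158 179 219 228 226 216 219]
 [188 228 231 236 220 150 138 136 151 189 225 229 228 219 219]
 [156 222 230 234 236 213 177 166 180 219 226 228 229 224 215]
 [126 199 229 232 237 233 226 226 219 221 224 227 228 228 218]
 [109 164 223 229 234 237 230 229 227 220 222 224 230 230 224]
 [ 96 135 197 229 232 237 234 228 229 221 221 224 228 228 228]]
```

View pics/crop.png

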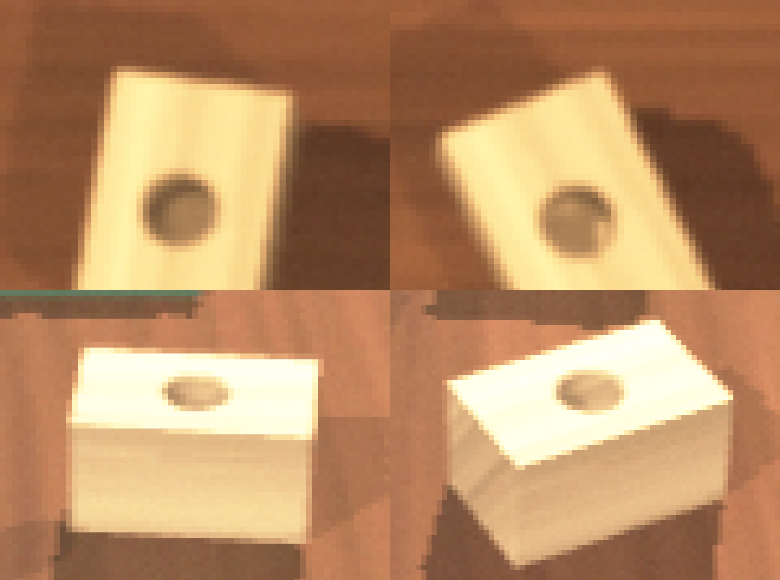

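The crop shows both bores clearly, and the top-face rectangles measure 80x50 as specified. Next I'll cross-check the points by triangulating across both views.

```bash
cat >> h.py <<'E'
def bore(cam,r):
    x0,y0,x1,y1=r; g=cv2.GaussianBlur(cv2.cvtColor(cam["img"],cv2.COLOR_RGB2GRAY),(3,3),0)
    return g
E
python3 - <<'E'
from h import *
t=snapshot("top");s=snapshot("side")
def hole(cam,box,f):
    x0,y0,x1,y1=box; g=cv2.cvtColor(cam["img"],cv2.COLOR_RGB2GRAY)[y0:y1,x0:x1]
    g=cv2.resize(g,None,fx=8,fy=8,interpolation=cv2.INTER_CUBIC); m=(g<f).astype(np.uint8)
    c=max(cv2.findContours(m,cv2.RETR_EXTERNAL,cv2.CHAIN_APPROX_NONE)[0],key=cv2.contourArea)
    e=cv2.fitEllipse(c); return (e[0][0]+.5)/8-.5+x0,(e[0][1]+.5)/8-.5+y0,e[1][0]/8,e[1][1]/8
for n,a,b in (("A",(254,206,272,225),(329,222,348,234)),("B",(344,207,364,226),(334,273,353,287))):
    ha=hole(t,a,190);hb=hole(s,b,232); print(n,np.round(ha,1),np.round(hb,1),onz(t,ha[:2],45).round(1),onz(s,hb[:2],45).round(1),tri(t,ha[:2],s,hb[:2]))
# gauge: handle top ellipse in both; collar; rest top
for c in blobs(s,(24,60,120),(36,255,255),40,(245,210,285,255)): print("side yellow",cv2.boundingRect(c),cen(c))
ct=cen(blobs(t,(22,150,120),(35,255,255),40,(270,250,360,330))[0])
print(onz(t,ct,116).round(1), onz(s,(264,227),116).round(1))
for c in blobs(s,(100,80,60),(125,255,255),100,(230,235,305,300)): print("rest side",cv2.boundingRect(c)) ; print(cv2.approxPolyDP(cv2.convexHull(c),3,True)[:,0].tolist())
b=blobs(t,(100,120,60),(125,255,255),200,(270,250,360,330))[0]; q=cv2.boxPoints(cv2.minAreaRect(b)); print([onz(t,p,46)[:2].round(1).tolist() for p in q])
for p in cv2.approxPolyDP(cv2.convexHull(blobs(s,(100,80,60),(125,255,255),100,(230,235,305,300))[0]),3,True)[:,0]: print(onz(s,p,46)[:2].round(1))
for n,c in (("g",blobs(s,(50,80,30),(90,255,255),500,(260,165,350,225))),("r",blobs(s,(0,180,100),(8,255,255),500,(280,340,410,450)))): print(n,[rectz(s,i,16).tolist() for i in c])
E
```

```text
A [262.1 214.5  11.9  12.6] [337.  227.4   6.1  11.3] [592.2  79.   45. ] [593.1  74.   45. ] (array([593.11311804,  79.38188065,  41.56031731]), np.float64(0.9849838186390187))
B [353.3 216.3  11.6  12.4] [342.8 279.9   8.3  13.4] [587.6 -89.8  45. ] [588.3 -94.3  45. ] (array([588.39900544, -90.05533504,  41.57237479]), np.float64(0.7555128681693142))
side yellow (258, 233, 11, 22) (262.9044776119403, 243.69950248756217)
side yellow (256, 222, 16, 10) (263.40595903165735, 226.20856610800743)
[453.1 -22.3 116. ] [455.4 -30.  116. ]
rest side (242, 245, 49, 48)
[[290, 251], [278, 292], [244, 285], [242, 264], [256, 245]]
[[432.2, 21.7], [496.8, -1.4], [473.8, -65.9], [409.4, -42.6]]
[498.1  -5. ]
[ 478.  -121.6]
[ 420.5 -100.5]
[412.2 -41. ]
[433.7  18.1]
g [[540.6, 270.3, 127.9, 91.0, -2.9]]
r [[570.3, -303.5, 144.3, 135.6, 85.1]]
```

Points agree to a few mm: triangulated block tops are at 41.6 against 45, so there is a small camera bias. That is good enough to start moving, and I'll work with relative shifts.

```bash
cat >> h.py <<'E'
def to(x,y,z,yaw=None):
    "total shift (tool axes after the turn, units) and turn wz (units)"
    st=sense(); p=st["tool_pos"]; c=st["tcp_rot"][2]; yaw=c if yaw is None else yaw
    w=-((yaw-c+180)%360-180)
    a=np.radians(yaw); d=np.array([x,y,z])-p
    print("t",round(st["time"],2),"p",p.round(1),"rot",st["tcp_rot"].round(1),"F",st["ft_force"].round(1),"gap",round(st["finger_gap"],1),
      "\n shift",np.round([d[:2]@[np.cos(a),np.sin(a)]/100,d[:2]@[np.sin(a),-np.cos(a)]/100,-d[2]/100],3),"wz",round(w/60,3))
E
python3 - <<'E'
from h import *
to(453.3,-23,330)
E
```

```text
t 0.4 p [164.5 577.  404.5] rot [-180.    -0.   164.1] F [-0.9 -0.4  0.4] gap 85.5 
 shift [-4.423 -4.978  0.745] wz -0.0
```

```bash
python3 -m jog '-.37 -.415 0 0 0 0 -1;-.37 -.415 0 0 0 0 -1;-.37 -.415 0 0 0 0 -1;-.37 -.415 0 0 0 0 -1;-.37 -.415 0 0 0 0 -1' 40
python3 -m jog '-.37 -.415 0 0 0 0 -1;-.37 -.415 0.1 0 0 0 -1;-.37 -.415 0.2 0 0 0 -1;-.37 -.415 0.2 0 0 0 -1;-.37 -.415 0.2 0 0 0 -1'; python3 - <<'E'
from h import *
to(453.3,-23,330)
E
```

```text
time: 1.02
tool_pos: [285.9, 325.1, 404.9]
tcp_rot: [180.0, 0.0, 164.1]
ft_force: [0.6, -0.5, 1.2]
finger_gap: 85.5
grip_force: 0.0
time: 1.65
tool_pos: [407.0, 74.7, 334.6]
tcp_rot: [180.0, 0.1, 164.1]
ft_force: [0.1, 0.9, 1.2]
finger_gap: 85.3
grip_force: 0.0
t 1.65 p [407.   74.7 334.6] rot [1.800e+02 1.000e-01 1.641e+02] F [0.1 0.9 1.2] gap 85.3 
 shift [-0.713 -0.812  0.046] wz -0.0
```

```bash
python3 -m jog '-.355 -.405 .1 0 0 0 -1;-.355 -.405 .1 0 0 0 -1;0 0 0 0 0 0 -1'; python3 - <<'E'
from h import *
to(453.3,-23,239)
s=snapshot("side"); cv2.imwrite("pics/s1.png",cv2.resize(s["img"][120:320,150:400],None,fx=3,fy=3)[:,:,::-1])
# where does the code think grasp point / z axis projects
E=np.linalg.inv(s["extrinsics"]); p=sense()["tool_pos"]
for h in (0,155,173):
    q=E[:3]@np.r_[p-[0,0,h],1]; print(h,(q[0]/q[2]*s["fx"]+s["cx"]).round(1),(q[1]/q[2]*s["fy"]+s["cy"]).round(1))
E
```

```text
time: 2.02
tool_pos: [453.1, -23.9, 313.9]
tcp_rot: [-179.9, -0.1, 163.8]
ft_force: [-0.2, 0.5, 1.0]
finger_gap: 85.5
grip_force: 0.0
t 2.02 p [453.1 -23.9 313.9] rot [-1.799e+02 -1.000e-01  1.638e+02] F [-0.2  0.5  1. ] gap 85.5 
 shift [0.001 0.009 0.749] wz -0.0
0 254.0 112.9
155 261.0 203.0
173 261.7 212.2
```

View pics/s1.png

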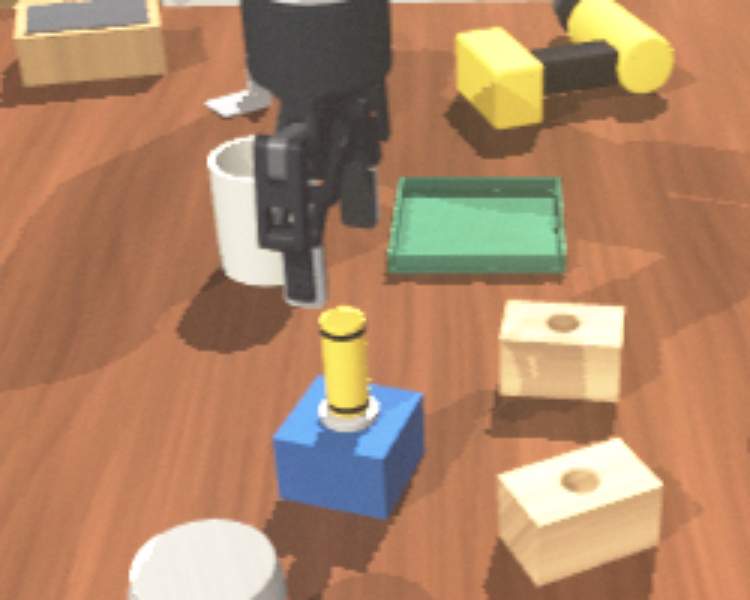

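The side crop shows the open fingers straddling the gauge, with the fingertip midpoint at about full-image (261,207), close to the prediction of (261,206). The gauge top is at (264,226), so I'll descend and grip.

```bash
python3 -m jog '0 .015 .25 0 0 0 -1;0 0 .3 0 0 0 -1;0 0 .2 0 0 0 -1;0 0 0 0 0 0 0;0 0 0 0 0 0 .3' 40; python3 -m jog '0 0 0 0 0 0 .6;0 0 0 0 0 0 .6;0 0 0 0 0 0 .8;0 0 0 0 0 0 .8'
```

```text
time: 2.7
tool_pos: [453.4, -18.9, 240.9]
tcp_rot: [180.0, 0.1, 164.1]
ft_force: [0.7, 0.6, 1.1]
finger_gap: 51.6
grip_force: 0.0
time: 3.2
tool_pos: [453.6, -19.8, 241.1]
tcp_rot: [-180.0, 0.1, 164.1]
ft_force: [-2.7, -1.6, 7.4]
finger_gap: 25.0
grip_force: 38.9
```

```bash
python3 -m jog '0 0 -.2 0 0 0 .8;0 0 -.2 0 0 0 .8;0 0 -.2 0 0 0 .8;0 0 0 0 0 0 .8'; python3 - <<'E'
from h import *
to(592.5,80,300)
s=snapshot("side"); cv2.imwrite("pics/s2.png",cv2.resize(s["img"][120:320,220:400],None,fx=3,fy=3)[:,:,::-1])
E=np.linalg.inv(s["extrinsics"]); p=sense()["tool_pos"]
for h in (155,189,195,227):
    q=E[:3]@np.r_[p-[0,0,h],1]; print(h,(q[0]/q[2]*s["fx"]+s["cx"]).round(1),(q[1]/q[2]*s["fy"]+s["cy"]).round(1))
E
```

```text
time: 3.7
tool_pos: [453.8, -19.5, 301.4]
tcp_rot: [180.0, 0.2, 164.1]
ft_force: [0.8, -0.5, -2.0]
finger_gap: 25.2
grip_force: 39.7
t 3.7 p [453.8 -19.5 301.4] rot [180.    0.2 164.1] F [ 0.8 -0.5 -2. ] gap 25.2 
 shift [-1.061  1.338  0.014] wz -0.0
155 261.9 209.4
189 263.2 226.2
195 263.4 229.1
227 264.6 244.1
```

View pics/s2.png

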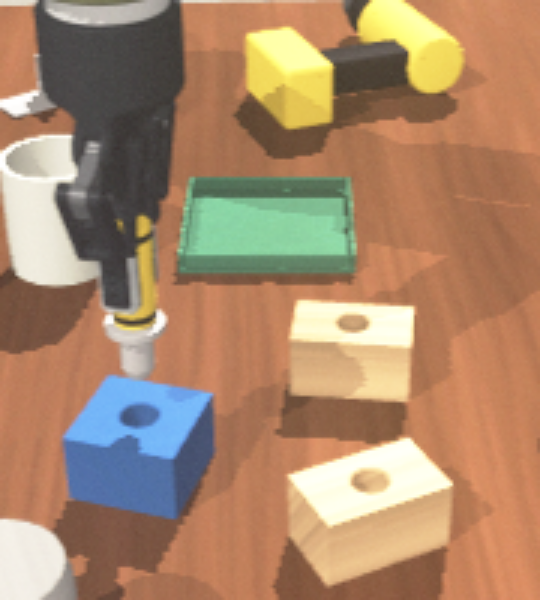

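The side crop shows the gauge held upright with its tip at about full-image (265.7,244) and its collar at (265,228.7). The rest mouth is empty at (266.7,258). I'll measure the tip against the bores within this same camera so its bias cancels.

```bash
python3 - <<'E'
from h import *
s=snapshot("side")
m=cv2.inRange(cv2.cvtColor(s["img"],cv2.COLOR_RGB2HSV),(0,0,120),(180,75,255))
roi=np.zeros_like(m);roi[215:252,252:280]=1
m=m*roi
for y in range(218,248):
    xs=np.where(m[y])[0]; print(y,(xs.min(),xs.max(),len(xs)) if len(xs) else "-",end=" | ")
print()
def hole(cam,box,f):
    x0,y0,x1,y1=box; g=cv2.cvtColor(cam["img"],cv2.COLOR_RGB2GRAY)[y0:y1,x0:x1]
    g=cv2.resize(g,None,fx=8,fy=8,interpolation=cv2.INTER_CUBIC); mm=(g<f).astype(np.uint8)
    c=max(cv2.findContours(mm,cv2.RETR_EXTERNAL,cv2.CHAIN_APPROX_NONE)[0],key=cv2.contourArea)
    e=cv2.fitEllipse(c); return (e[0][0]+.5)/8-.5+x0,(e[0][1]+.5)/8-.5+y0,e[1][0]/8,e[1][1]/8
print(cv2.cvtColor(s["img"],cv2.COLOR_RGB2GRAY)[252:266:2,256:278:2])
h=hole(s,(257,252,277,264),85);print(np.round(h,1),onz(s,h[:2],46).round(1))
for px in ((265.5,243.5),(266,243.5),(265,244.5)): print(px,onz(s,px,74.4).round(1))
E
```

```text
218 (np.int64(253), np.int64(265), 4) | 219 (np.int64(253), np.int64(265), 4) | 220 (np.int64(253), np.int64(265), 4) | 221 (np.int64(253), np.int64(265), 4) | 222 (np.int64(253), np.int64(265), 5) | 223 (np.int64(254), np.int64(265), 8) | 224 (np.int64(255), np.int64(273), 13) | 225 (np.int64(255), np.int64(274), 6) | 226 (np.int64(254), np.int64(274), 8) | 227 (np.int64(254), np.int64(274), 8) | 228 (np.int64(254), np.int64(274), 8) | 229 (np.int64(254), np.int64(274), 9) | 230 (np.int64(254), np.int64(274), 13) | 231 (np.int64(255), np.int64(273), 19) | 232 (np.int64(255), np.int64(272), 18) | 233 (np.int64(256), np.int64(271), 16) | 234 (np.int64(258), np.int64(270), 13) | 235 (np.int64(259), np.int64(270), 12) | 236 (np.int64(259), np.int64(270), 12) | 237 (np.int64(259), np.int64(270), 12) | 238 (np.int64(259), np.int64(270), 12) | 239 (np.int64(260), np.int64(270), 11) | 240 (np.int64(260), np.int64(270), 11) | 241 (np.int64(260), np.int64(270), 11) | 242 (np.int64(260), np.int64(270), 11) | 243 (np.int64(260), np.int64(270), 11) | 244 (np.int64(261), np.int64(269), 9) | 245 (np.int64(255), np.int64(269), 12) | 246 (np.int64(254), np.int64(268), 7) | 247 (np.int64(270), np.int64(272), 3) | 
[[171 170 170 168 171 171 171 172 173 166 154]
 [168 170 169 167 153 141 143 161 171 172 172]
 [170 170 156  97  96 101 108 109 135 172 173]
 [169 166 108  87  95 106 111 108 115 175 172]
 [171 170 112  90  90  99 106 111 156 173 172]
 [167 168 169 162 127 129 149 169 170 171 172]
 [169 168 168 166 168 169 172 170 172 170 170]]
[261.3 258.7   0.9   3.4] [445.8 -26.6  46. ]
(265.5, 243.5) [455.  -19.7  74.4]
(266, 243.5) [455.9 -19.7  74.4]
(265, 244.5) [454.2 -22.8  74.4]
```

```bash
python3 -m jog '-.3 .38 0 0 0 0 .8;-.36 .45 0 0 0 0 .8;-.3 .38 0 0 0 0 .8;-.1 .123 0.1 0 0 0 .8;0 0 .1 0 0 0 .8' ; python3 -m jog '0 0 0 0 0 0 .8;0 0 0 0 0 0 .8'; python3 - <<'E'
from h import *
to(592.5,79.5,272)
E
```

```text
time: 4.42
tool_pos: [591.5, 80.4, 277.5]
tcp_rot: [-180.0, -0.1, 164.2]
ft_force: [-0.2, -1.0, -1.5]
finger_gap: 24.9
grip_force: 39.9
time: 4.68
tool_pos: [590.9, 79.0, 279.5]
tcp_rot: [-180.0, -0.0, 164.0]
ft_force: [-0.5, 0.0, -2.1]
finger_gap: 25.4
grip_force: 39.9
t 4.67 p [590.9  79.  279.5] rot [-180.   -0.  164.] F [-0.5  0.  -2.1] gap 25.4 
 shift [-0.014  0.009  0.075] wz -0.0
```

```bash
python3 -m jog '-.014 .009 .04 0 0 0 .8;0 0 .04 0 0 0 .8;0 0 .03 0 0 0 .8;0 0 0 0 0 0 .8'; python3 -m jog '0 0 .04 0 0 0 .8;0 0 .03 0 0 0 .8;0 0 0 0 0 0 .8'
```

```text
time: 5.18
tool_pos: [592.9, 80.1, 268.3]
tcp_rot: [-180.0, -0.0, 164.1]
ft_force: [1.3, 0.0, -1.7]
finger_gap: 25.0
grip_force: 39.9
time: 5.55
tool_pos: [592.9, 80.1, 261.2]
tcp_rot: [-180.0, -0.0, 164.1]
ft_force: [0.4, -1.0, -1.9]
finger_gap: 25.2
grip_force: 40.0
```

```bash
python3 -m jog '0 0 .02 0 0 0 .8;0 0 .02 0 0 0 .8;0 0 .01 0 0 0 .8;0 0 0 0 0 0 .8'; python3 -m jog '0 0 .01 0 0 0 .8;0 0 .01 0 0 0 .8;0 0 0 0 0 0 .8';python3 -m jog '0 0 .01 0 0 0 .8;0 0 0 0 0 0 .8'
```

```text
time: 6.05
tool_pos: [593.1, 80.1, 256.6]
tcp_rot: [180.0, -0.0, 164.1]
ft_force: [0.2, -0.7, -1.7]
finger_gap: 25.0
grip_force: 40.0
time: 6.42
tool_pos: [593.1, 80.1, 254.6]
tcp_rot: [-180.0, -0.0, 164.1]
ft_force: [0.7, -0.9, -1.8]
finger_gap: 25.1
grip_force: 40.0
time: 6.68
tool_pos: [593.1, 80.1, 253.6]
tcp_rot: [-180.0, -0.0, 164.1]
ft_force: [-0.1, -1.0, -1.9]
finger_gap: 25.3
grip_force: 40.0
```

```bash
python3 -m jog '0 0 .01 0 0 0 .8;0 0 0 0 0 0 .8'; python3 -m jog '0 0 .01 0 0 0 .8;0 0 0 0 0 0 .8';python3 -m jog '0 0 .01 0 0 0 .8;0 0 0 0 0 0 .8'
```

```text
time: 6.92
tool_pos: [593.1, 80.1, 252.6]
tcp_rot: [-180.0, -0.0, 164.1]
ft_force: [0.4, -1.1, -1.7]
finger_gap: 24.8
grip_force: 40.0
time: 7.18
tool_pos: [593.1, 80.1, 251.6]
tcp_rot: [180.0, -0.0, 164.1]
ft_force: [-0.6, -0.7, -2.5]
finger_gap: 25.2
grip_force: 40.0
time: 7.42
tool_pos: [593.1, 80.1, 250.6]
tcp_rot: [180.0, -0.0, 164.1]
ft_force: [0.6, -1.0, -1.1]
finger_gap: 25.0
grip_force: 40.0
```

```bash
python3 -m jog '0 0 .02 0 0 0 .8;0 0 .02 0 0 0 .8;0 0 .02 0 0 0 .8;0 0 0 0 0 0 .8';  python3 -m jog '0 0 .01 0 0 0 .8;0 0 0 0 0 0 .8'; python3 -m jog '0 0 .01 0 0 0 .8;0 0 0 0 0 0 .8';python3 -m jog '0 0 .01 0 0 0 .8;0 0 0 0 0 0 .8'
```

```text
time: 7.92
tool_pos: [593.0, 80.1, 244.3]
tcp_rot: [-180.0, -0.0, 164.1]
ft_force: [-0.3, -1.0, -2.2]
finger_gap: 25.2
grip_force: 40.0
time: 8.18
tool_pos: [593.1, 80.1, 243.6]
tcp_rot: [180.0, -0.0, 164.1]
ft_force: [0.1, -0.1, -2.6]
finger_gap: 25.0
grip_force: 40.0
time: 8.43
tool_pos: [593.1, 80.1, 242.6]
tcp_rot: [-180.0, -0.0, 164.1]
ft_force: [0.2, -1.7, -0.9]
finger_gap: 25.3
grip_force: 40.0
time: 8.68
tool_pos: [593.1, 80.1, 241.6]
tcp_rot: [180.0, -0.0, 164.1]
ft_force: [-0.4, -0.7, -1.8]
finger_gap: 25.5
grip_force: 40.0
```

A is clearly the good block, since the gauge is past 18 mm without contact. I'll continue in 0.5 mm steps until the collar touches.

```bash
python3 -m jog '0 0 .005 0 0 0 .8;0 0 0 0 0 0 .8'; python3 -m jog '0 0 .005 0 0 0 .8;0 0 0 0 0 0 .8'; python3 -m jog '0 0 .004 0 0 0 .8;0 0 0 0 0 0 .8'
```

```text
time: 8.93
tool_pos: [593.1, 80.1, 241.2]
tcp_rot: [-180.0, 0.0, 164.1]
ft_force: [0.0, -0.8, -1.9]
finger_gap: 24.8
grip_force: 40.0
time: 9.18
tool_pos: [593.1, 80.1, 240.7]
tcp_rot: [180.0, 0.0, 164.1]
ft_force: [-0.8, -0.1, -1.0]
finger_gap: 24.8
grip_force: 40.0
time: 9.43
tool_pos: [593.1, 80.1, 240.2]
tcp_rot: [-180.0, -0.0, 164.1]
ft_force: [0.6, -1.4, -2.1]
finger_gap: 25.1
grip_force: 40.0
```

```bash
python3 -m jog '0 0 .004 0 0 0 .8;0 0 0 0 0 0 .8'; python3 -m jog '0 0 .004 0 0 0 .8;0 0 0 0 0 0 .8'
```

```text
time: 9.68
tool_pos: [593.1, 80.1, 240.2]
tcp_rot: [180.0, 0.0, 164.1]
ft_force: [-2.6, -1.5, 1.8]
finger_gap: 25.1
grip_force: 40.2
time: 9.93
tool_pos: [593.2, 80.1, 240.1]
tcp_rot: [180.0, 0.0, 164.1]
ft_force: [-3.7, -1.1, 5.9]
finger_gap: 24.8
grip_force: 40.6
```

```bash
python3 -m jog '0 0 .004 0 0 0 .8;0 0 0 0 0 0 .8;0 0 0 0 0 0 .8'; python3 - <<'E'
from h import *
to(453.8,-20.5,301)
s=snapshot("side"); cv2.imwrite("pics/s3.png",cv2.resize(s["img"][150:270,290:400],None,fx=4,fy=4)[:,:,::-1])
E
```

```text
time: 10.3
tool_pos: [593.2, 80.1, 240.1]
tcp_rot: [180.0, 0.0, 164.1]
ft_force: [-4.6, -1.0, 8.7]
finger_gap: 25.1
grip_force: 40.9
t 10.3 p [593.2  80.1 240.1] rot [180.    0.  164.1] F [-4.6 -1.   8.7] gap 25.1 
 shift [ 1.065 -1.35  -0.609] wz -0.0
```

View pics/s3.png

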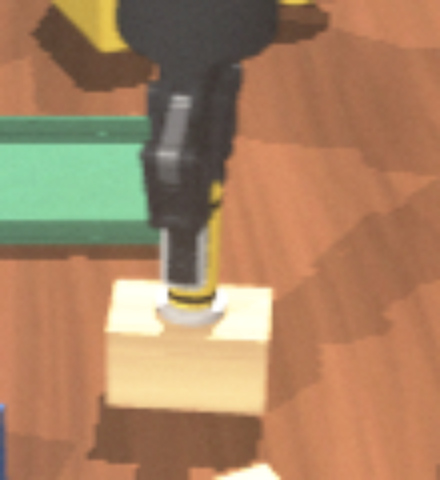

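The crop shows the collar lying on block A at about full-image (338,229), so the gauge is fully home. Now I'll lift it and return it to the rest.

```bash
python3 -m jog '0 0 -.05 0 0 0 .8;0 0 -.15 0 0 0 .8;0 0 -.2 0 0 0 .8;0 0 -.2 0 0 0 .8;.25 -.35 0 0 0 0 .8'; python3 -m jog '.35 -.43 0 0 0 0 .8;.3 -.39 0 0 0 0 .8;.165 -.18 0 0 0 0 .8;0 0 0 0 0 0 .8;0 0 0 0 0 0 .8';  python3 - <<'E'
from h import *
to(453.7,-20.4,272)
E
```

```text
time: 10.98
tool_pos: [561.4, 54.1, 303.5]
tcp_rot: [179.9, 0.4, 164.2]
ft_force: [-0.3, -1.2, -1.8]
finger_gap: 25.0
grip_force: 39.9
time: 11.6
tool_pos: [454.3, -20.4, 300.4]
tcp_rot: [180.0, 0.1, 164.1]
ft_force: [0.8, 0.4, -2.1]
finger_gap: 24.9
grip_force: 39.9
t 11.6 p [454.3 -20.4 300.4] rot [1.800e+02 1.000e-01 1.641e+02] F [ 0.8  0.4 -2.1] gap 24.9 
 shift [ 0.006 -0.002  0.284] wz -0.0
```

```bash
python3 -m jog '.005 0 .1 0 0 0 .8;0 0 .1 0 0 0 .8;0 0 .05 0 0 0 .8;0 0 .05 0 0 0 .8;0 0 0 0 0 0 .8'; python3 -m jog '0 0 .05 0 0 0 .8;0 0 .05 0 0 0 .8;0 0 .05 0 0 0 .8;0 0 .03 0 0 0 .8;0 0 0 0 0 0 .8'; python3 -m jog '0 0 .05 0 0 0 .8;0 0 .04 0 0 0 .8;0 0 0.02 0 0 0 .8;0 0 0 0 0 0 .8'
```

```text
time: 12.22
tool_pos: [453.0, -20.3, 268.5]
tcp_rot: [-180.0, -0.1, 164.1]
ft_force: [0.4, -0.3, -1.9]
finger_gap: 25.2
grip_force: 39.9
time: 12.85
tool_pos: [453.0, -20.4, 250.7]
tcp_rot: [-180.0, -0.0, 164.1]
ft_force: [-0.2, -0.7, -1.5]
finger_gap: 24.9
grip_force: 39.9
time: 13.35
tool_pos: [453.4, -20.4, 241.1]
tcp_rot: [-180.0, 0.0, 164.1]
ft_force: [-5.8, 0.5, 10.5]
finger_gap: 25.1
grip_force: 40.9
```

```bash
python3 -m jog '0 0 0 0 0 0 .3;0 0 0 0 0 0 -.5;0 0 0 0 0 0 -1;0 0 0 0 0 0 -1;0 0 -.2 0 0 0 -1'; python3 -m jog '0 0 -.3 0 0 0 -1;0 0 -.4 0 0 0 -1;0 0 0 0 0 0 -1;0 0 0 0 0 0 -1'; python3 - <<'E'
from h import *
t=snapshot("top");s=snapshot("side")
for r in [(235,180,300,250),(325,180,385,250)]:
  for c in blobs(t,(12,40,235),(28,170,255),200,r): print("topface",rectz(t,c,45),cen(c))
cv2.imwrite("pics/t4.png",np.vstack([t["img"][150:350,100:520],s["img"][150:350,200:620]])[:,:,::-1])
to(592.5,79.5,300,170.8)
E
```

```text
time: 13.98
tool_pos: [452.2, -20.2, 258.6]
tcp_rot: [-180.0, -0.2, 164.1]
ft_force: [0.4, -0.3, -0.5]
finger_gap: 85.2
grip_force: 0.0
time: 14.48
tool_pos: [453.0, -20.3, 329.6]
tcp_rot: [-180.0, -0.0, 164.1]
ft_force: [-0.3, 0.1, -0.6]
finger_gap: 85.4
grip_force: 0.0
topface [592.1  79.8  79.4  49.2  -9.2] (261.71095008051526, 214.4283413848631)
topface [587.  -90.1  79.9  50.6  23.5] (353.44136363636363, 216.57681818181817)
t 14.57 p [452.7 -20.3 328.7] rot [-1.800e+02 -1.000e-01  1.641e+02] F [ 0.9  0.5 -0. ] gap 85.5 
 shift [-1.221  1.208  0.287] wz -0.112
```

View pics/t4.png

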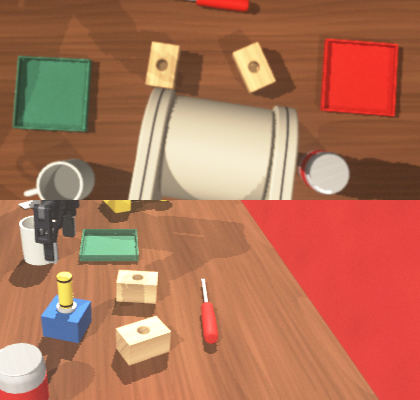

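The gauge stands in its rest with its collar down (crop (66,290)). Both blocks are where I measured them, and the gripper is clear. Next I'll fetch block A.

```bash
python3 -m jog '0 0 0 0 0 -.112 -1;-.38 .38 0 0 0 0 -1;-.4 .4 .1 0 0 0 -1;-.35 .35 .2 0 0 0 -1;-.09 .085 .3 0 0 0 -1'; python3 -m jog '0 0 .3 0 0 0 -1;0 0 .3 0 0 0 -1;0 0 .1 0 0 0 -1;0 0 0 0 0 0 -1'; python3 - <<'E'
from h import *
to(592.3,80,182,170.8)
E
```

```text
time: 15.2
tool_pos: [594.6, 81.9, 268.6]
tcp_rot: [180.0, 0.0, 170.9]
ft_force: [-1.0, -0.9, -0.1]
finger_gap: 85.2
grip_force: 0.0
time: 15.7
tool_pos: [592.4, 80.0, 199.0]
tcp_rot: [-180.0, -0.1, 170.8]
ft_force: [0.2, 0.1, 0.5]
finger_gap: 85.4
grip_force: 0.0
t 15.7 p [592.4  80.  199. ] rot [-1.800e+02 -1.000e-01  1.708e+02] F [0.2 0.1 0.5] gap 85.4 
 shift [ 0.001 -0.     0.17 ] wz 0.0
```

```bash
python3 -m jog '0 0 .1 0 0 0 -1;0 0 .07 0 0 0 -1;0 0 0 0 0 0 -.5;0 0 0 0 0 0 0;0 0 0 0 0 0 .3' 40; python3 -m jog '0 0 0 0 0 0 .5;0 0 0 0 0 0 .5'; python3 -m jog '0 0 -.1 0 0 0 .5;0 0 -.2 0 0 0 .5;0 0 -.3 0 0 0 .5;0 0 0 0 0 0 .5'; python3 - <<'E'
from h import *
to(542.1,292,240,176.6)
E
```

```text
time: 16.32
tool_pos: [593.3, 80.1, 183.6]
tcp_rot: [180.0, 0.0, 170.8]
ft_force: [1.4, 0.7, 6.3]
finger_gap: 49.3
grip_force: 43.5
time: 16.58
tool_pos: [593.3, 80.1, 183.7]
tcp_rot: [180.0, 0.1, 170.8]
ft_force: [-0.2, -0.4, 3.5]
finger_gap: 49.4
grip_force: 43.0
time: 17.08
tool_pos: [594.7, 80.2, 247.5]
tcp_rot: [179.9, 0.4, 170.8]
ft_force: [0.9, 1.1, -0.7]
finger_gap: 49.5
grip_force: 42.7
t 17.07 p [594.7  80.2 247.5] rot [179.9   0.4 170.8] F [ 0.9  1.1 -0.7] gap 49.5 
 shift [0.651 2.083 0.075] wz -0.097
```

```bash
python3 -m jog '0 0 0 0 0 -.097 .5;.15 .48 0 0 0 0 .5;.18 .57 0 0 0 0 .5;.18 .57 0 0 0 0 .5;.14 .463 0.1 0 0 0 .5'; python3 -m jog '0 0 0.1 0 0 0 .5;0 0 .1 0 0 0 .5;0 0 0 0 0 0 .5;0 0 0 0 0 0 .5';python3 - <<'E'
from h import *
to(542.1,292,190,176.6)
E
```

```text
time: 17.7
tool_pos: [539.7, 294.0, 233.6]
tcp_rot: [180.0, 0.1, 176.7]
ft_force: [1.2, 0.1, -1.3]
finger_gap: 49.1
grip_force: 42.7
time: 18.2
tool_pos: [541.0, 290.7, 213.2]
tcp_rot: [-180.0, 0.0, 176.5]
ft_force: [-0.2, 0.2, -0.7]
finger_gap: 49.6
grip_force: 42.8
t 18.2 p [541.  290.7 213.2] rot [-180.     0.   176.5] F [-0.2  0.2 -0.7] gap 49.6 
 shift [-0.011  0.013  0.232] wz -0.001
```

```bash
python3 -m jog '0 0.01 0.1 0 0 0 .5;0 0 .07 0 0 0 .5;0 0 .03 0 0 0 .5;0 0 .02 0 0 0 .5;0 0 0 0 0 0 .5'; python3 -m jog '0 0 0.01 0 0 0 .5;0 0 0.01 0 0 0 .5;0 0 0 0 0 0 .5'; python3 -m jog '0 0 0.01 0 0 0 .5;0 0 0 0 0 0 .5'
```

```text
time: 18.82
tool_pos: [540.4, 292.9, 191.0]
tcp_rot: [-180.0, -0.0, 176.6]
ft_force: [-0.0, 0.2, -0.7]
finger_gap: 49.4
grip_force: 42.8
time: 19.2
tool_pos: [540.4, 292.9, 189.1]
tcp_rot: [-180.0, -0.0, 176.6]
ft_force: [-0.4, 0.1, -1.4]
finger_gap: 49.6
grip_force: 42.8
time: 19.45
tool_pos: [540.4, 292.8, 188.0]
tcp_rot: [-180.0, -0.0, 176.6]
ft_force: [0.6, 0.5, -1.4]
finger_gap: 49.6
grip_force: 42.8
```

```bash
python3 -m jog '0 0 0.007 0 0 0 .5;0 0 0 0 0 0 .5'; python3 -m jog '0 0 0.007 0 0 0 .5;0 0 0 0 0 0 .5'; python3 -m jog '0 0 0.007 0 0 0 .5;0 0 0 0 0 0 .5'
```

```text
time: 19.7
tool_pos: [540.5, 292.9, 187.6]
tcp_rot: [180.0, 0.0, 176.6]
ft_force: [-1.2, 0.2, 0.5]
finger_gap: 49.3
grip_force: 43.0
time: 19.95
tool_pos: [540.5, 292.9, 187.6]
tcp_rot: [-180.0, 0.0, 176.6]
ft_force: [-4.7, -2.0, 7.3]
finger_gap: 49.4
grip_force: 43.8
time: 20.2
tool_pos: [540.5, 292.9, 187.6]
tcp_rot: [-180.0, -0.0, 176.6]
ft_force: [-7.0, -3.4, 14.5]
finger_gap: 49.2
grip_force: 44.6
```

Contact at the expected height, so I'll open part-way (the walls are close) and rise.

```bash
python3 -m jog '0 0 -.01 0 0 0 .05;0 0 0 0 0 0 -.2;0 0 0 0 0 0 -.5;0 0 0 0 0 0 -.5;0 0 -.2 0 0 0 -.5'; python3 -m jog '0 0 -.3 0 0 0 -.5;0 0 -.4 0 0 0 -1;0 0 -.3 0 0 0 -1;0 0 0 0 0 0 -1'; python3 - <<'E'
from h import *
to(587.6,-90,300,203.5)
E
```

```text
time: 20.82
tool_pos: [539.4, 292.4, 205.5]
tcp_rot: [-179.9, -0.2, 176.6]
ft_force: [-0.0, 0.3, 0.2]
finger_gap: 64.1
grip_force: 0.0
time: 21.32
tool_pos: [541.8, 293.5, 312.3]
tcp_rot: [179.8, 0.4, 176.6]
ft_force: [-0.5, -0.2, 0.4]
finger_gap: 85.5
grip_force: 0.0
t 21.32 p [541.8 293.5 312.3] rot [179.8   0.4 176.6] F [-0.5 -0.2  0.4] gap 85.5 
 shift [ 1.109 -3.699  0.123] wz -0.448
```

```bash
python3 -m jog '0 0 0 0 0 -.15 -1;0 0 0 0 0 -.15 -1;0 0 0 0 0 -.148 -1;.158 -.528 0 0 0 0 -1;.158 -.528 0 0 0 0 -1'; python3 -m jog '.158 -.528 0 0 0 0 -1;.158 -.528 0 0 0 0 -1;.158 -.528 0 0 0 0 -1;.158 -.528 0 0 0 0 -1;.158 -.528 0 0 0 0 -1';  python3 -m jog '0 0 .3 0 0 0 -1;0 0 .4 0 0 0 -1;0 0 .2 0 0 0 -1;0 0 0 0 0 0 -1'; python3 - <<'E'
from h import *
to(587.4,-90,182,203.5)
E
```

```text
time: 21.95
tool_pos: [553.1, 182.7, 306.3]
tcp_rot: [180.0, -0.1, -156.4]
ft_force: [0.9, -0.1, 0.1]
finger_gap: 85.3
grip_force: 0.0
time: 22.58
tool_pos: [586.1, -91.9, 306.6]
tcp_rot: [180.0, -0.0, -156.5]
ft_force: [1.4, -0.2, -0.4]
finger_gap: 85.3
grip_force: 0.0
time: 23.08
tool_pos: [585.4, -89.8, 215.0]
tcp_rot: [179.9, -0.2, -156.5]
ft_force: [-0.4, 0.3, -0.5]
finger_gap: 85.2
grip_force: 0.0
t 23.07 p [585.4 -89.8 215. ] rot [ 179.9   -0.2 -156.5] F [-0.4  0.3 -0.5] gap 85.2 
 shift [-0.018 -0.01   0.33 ] wz 0.0
```

```bash
python3 -m jog '-.015 -.01 .15 0 0 0 -1;0 0 .15 0 0 0 -1;0 0 .03 0 0 0 -1;0 0 0 0 0 0 -.5;0 0 0 0 0 0 0' 40; python3 -m jog '0 0 0 0 0 0 .3;0 0 0 0 0 0 .5;0 0 0 0 0 0 .5'; python3 -m jog '0 0 -.1 0 0 0 .5;0 0 -.2 0 0 0 .5;0 0 -.3 0 0 0 .5;0 0 0 0 0 0 .5'; python3 - <<'E'
from h import *
to(570,-293,240,175.1)
E
```

```text
time: 23.7
tool_pos: [588.5, -90.6, 184.6]
tcp_rot: [-180.0, 0.0, -156.5]
ft_force: [1.9, -6.6, 2.2]
finger_gap: 51.6
grip_force: 2.0
time: 24.08
tool_pos: [588.6, -90.6, 184.8]
tcp_rot: [-179.9, 0.1, -156.5]
ft_force: [-0.3, -0.1, 6.2]
finger_gap: 49.7
grip_force: 43.3
time: 24.58
tool_pos: [589.8, -90.8, 248.3]
tcp_rot: [-179.8, 0.3, -156.5]
ft_force: [-0.2, 0.0, -1.1]
finger_gap: 49.6
grip_force: 42.8
t 24.57 p [589.8 -90.8 248.3] rot [-179.8    0.3 -156.5] F [-0.2  0.  -1.1] gap 49.6 
 shift [ 0.025 -2.031  0.083] wz 0.473
```

```bash
python3 -m jog '0 0 0 0 0 .16 .5;0 0 0 0 0 .16 .5;0 0 0 0 0 .153 .5;0 -.45 0 0 0 0 .5;0 -.55 0 0 0 0 .5'; python3 -m jog '.01 -.55 0 0 0 0 .5;.015 -.48 0 0 0 0 .5;0 0 .15 0 0 0 .5;0 0 .15 0 0 0 .5;0 0 0 0 0 0 .5'; python3 -m jog '0 0 0 0 0 0 .5;0 0 0 0 0 0 .5';python3 - <<'E'
from h import *
to(570,-293,190,175.1)
E
```

```text
time: 25.2
tool_pos: [579.5, -190.0, 243.3]
tcp_rot: [180.0, -0.1, 175.3]
ft_force: [0.6, -0.4, -1.3]
finger_gap: 49.5
grip_force: 42.7
time: 25.82
tool_pos: [567.5, -290.6, 211.0]
tcp_rot: [179.8, -0.3, 175.2]
ft_force: [-0.6, 0.5, -2.2]
finger_gap: 49.2
grip_force: 42.8
time: 26.08
tool_pos: [569.0, -292.0, 214.8]
tcp_rot: [-180.0, 0.1, 175.2]
ft_force: [-0.2, 0.1, -1.4]
finger_gap: 49.4
grip_force: 42.8
t 26.07 p [ 569.  -292.   214.8] rot [-1.800e+02  1.000e-01  1.752e+02] F [-0.2  0.1 -1.4] gap 49.4 
 shift [-0.011 -0.009  0.248] wz 0.001
```

```bash
python3 -m jog '0 0 .1 0 0 0 .5;0 0 .08 0 0 0 .5;0 0 .04 0 0 0 .5;0 0 .01 0 0 0 .5;0 0 0 0 0 0 .5'; python3 -m jog '0 0 .01 0 0 0 .5;0 0 0 0 0 0 .5'; python3 -m jog '0 0 .007 0 0 0 .5;0 0 0 0 0 0 .5'; python3 -m jog '0 0 .007 0 0 0 .5;0 0 0 0 0 0 .5'
```

```text
time: 26.7
tool_pos: [568.5, -292.6, 191.0]
tcp_rot: [-180.0, 0.0, 175.1]
ft_force: [0.7, -1.5, -1.4]
finger_gap: 49.4
grip_force: 42.8
time: 26.95
tool_pos: [568.5, -292.6, 190.1]
tcp_rot: [-180.0, 0.0, 175.1]
ft_force: [-0.1, 0.2, -1.9]
finger_gap: 49.9
grip_force: 42.8
time: 27.2
tool_pos: [568.5, -292.5, 189.3]
tcp_rot: [180.0, -0.0, 175.1]
ft_force: [-0.9, -0.0, -1.6]
finger_gap: 49.5
grip_force: 42.8
time: 27.45
tool_pos: [568.5, -292.6, 188.8]
tcp_rot: [-180.0, 0.0, 175.1]
ft_force: [-1.8, -0.0, 2.2]
finger_gap: 49.1
grip_force: 42.9
```

```bash
python3 -m jog '0 0 .006 0 0 0 .5;0 0 0 0 0 0 .5'; python3 -m jog '0 0 0 0 0 0 .05;0 0 0 0 0 0 -.2;0 0 0 0 0 0 -.5;0 0 0 0 0 0 -.5;0 0 -.2 0 0 0 -.5'; python3 -m jog '0 0 -.4 0 0 0 -.5;0 0 -.4 0 0 0 -1;0 0 -.5 0 0 0 -1;0 0 -.3 0 0 0 -1;0 0 0 0 0 0 -1'; python3 - <<'E'
from h import *
t=snapshot("top");s=snapshot("side")
cv2.imwrite("pics/f1.png",t["img"][:,:,::-1]); cv2.imwrite("pics/f2.png",s["img"][:,:,::-1])
to(570,-293,190)
E
```

```text
time: 27.7
tool_pos: [568.5, -292.6, 188.8]
tcp_rot: [-180.0, 0.0, 175.1]
ft_force: [-4.1, 1.4, 6.9]
finger_gap: 49.3
grip_force: 43.7
time: 28.32
tool_pos: [567.5, -292.0, 206.5]
tcp_rot: [179.9, -0.2, 175.1]
ft_force: [-0.2, 0.3, -0.5]
finger_gap: 64.0
grip_force: 0.0
time: 28.95
tool_pos: [569.3, -293.1, 373.8]
tcp_rot: [-179.8, 0.4, 175.1]
ft_force: [-0.1, -0.2, -0.6]
finger_gap: 85.7
grip_force: 0.0
t 29.05 p [ 568.4 -292.5  368.7] rot [-1.800e+02  1.000e-01  1.751e+02] F [ 0.4  0.9 -1.1] gap 85.4 
 shift [-0.016 -0.003  1.787] wz -0.0
```

View pics/f1.png

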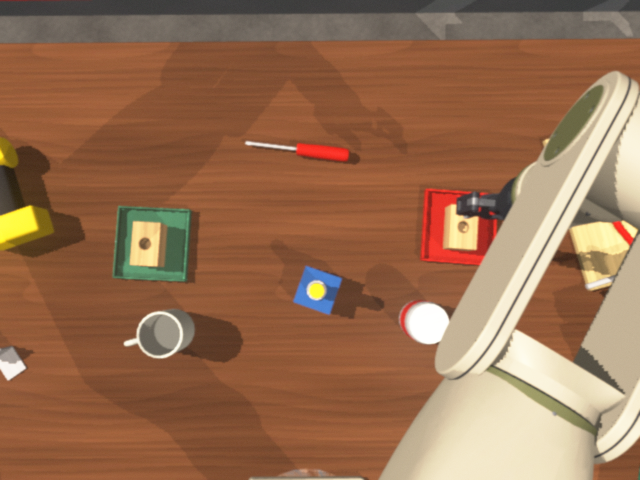

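View pics/f2.png

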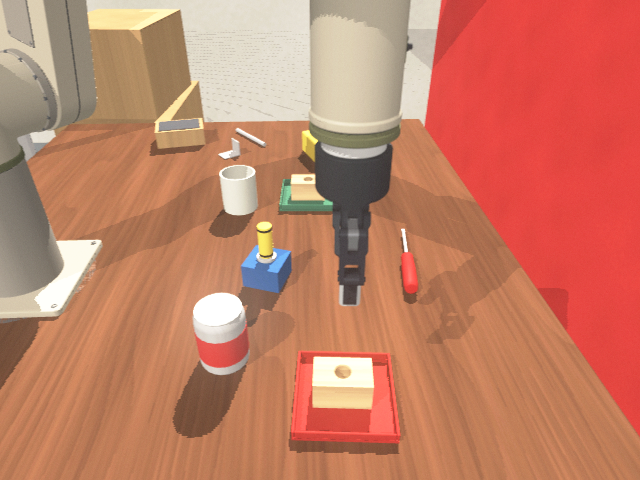

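The pictures show block A flat in the green tray at top-view (148,243) and block B flat in the red tray at (462,227). The gauge is standing in its rest at (317,291), the mug, tin and screwdriver haven't moved, and the gripper is clear.

```bash
python3 -c "
from bench import *
print(hand_in())"
```

```text
the job is handed in; nothing more can be done
None
```

The job is handed in, at about 29 s of the 72 s allowed: the gauge went fully home in block 1 (the one nearer the green tray), which is now flat in the green tray; the other, left ungauged as the task allowed, is flat in the red tray; the gauge is back in its rest, and the mug, tin and screwdriver were not touched.

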